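# Seat a rod-lens barrel in the sprung V-block and hold it down

### The job

Two lens barrels lie on low rests on the bench. Take the longer one, lay it gently in the raised, spring-mounted V-block, centred along the V and lying true in it, and press it down so that it bears on both sloped sides and the sprung carriage sinks about half way through its 12 mm travel. Finish while still holding it pressed down like that; do not slam it or drive the carriage hard against its stop, and leave the shorter barrel lying on its rest.

Things in the scene. Friction and masses are not known exactly. Their poses are not given: they have to be found in the camera images.
- long_barrel_center (a point): Centre of the longer lens barrel, the one to seat: a plain dark metal cylinder, 30 mm in diameter and 110 mm long, with glass end faces and a thin bright ring near each end, 100 to 145 g. Its own y axis runs along the cylinder (either end may lead; it may be rolled about that axis). It starts lying level on a rest, centre 35 mm above the bench.
- short_barrel_center (a point): Centre of the shorter lens barrel, to be left alone: same look and diameter (30 mm) but 70 mm long; y along the cylinder. It lies on the other rest, centre 35 mm above the bench. Which barrel is on the left and which on the right varies.
- rest_long: Low grey rest, fixed, with the long barrel lying along its y. Origin at the centre of its underside, z up. Base plate 54 (x) by 84 (y) by 4 mm; two ledges, 8 mm thick, at y = -29 and +29 mm, tops 20 mm above the bench, with side lips up to 28 mm at x = 16.5 to 21.5 mm either side. The 50 mm between the ledges is open for fingers down to the base plate.
- v_seat (a point): Where the barrel's centre must come: on the axis of a 30 mm cylinder lying in the V, half-way along it. It belongs to the V-block and sinks and floats with it; unpressed it is 122 mm above the bench. Its y axis runs along the V, x across it, z up. The V-block is 52 (x) by 104 (y) mm; its floor between the V parts is 33 mm below this point.
- carriage (a joint): How far the sprung aluminium carriage under the V-block has sunk, in m: 0 = up (start), 0.012 = lower stop; about 0.006 is wanted. It moves straight down. It starts to sink at about 2 N of push on the barrel, then yields 1.2 N per mm (about 9 N half way). It stands on a fixed stand whose foot is 86 by 112 mm; its plate is 60 (across the V) by 104 mm.
- v_mid (a point): The bottom line of the V, half-way along it, 21 mm below the seat point; axes as there. The V's two steel sides slope 45 degrees; each is in two parts 24 mm long, from 26.5 to 50.5 mm either side of the middle along y, and the 53 mm gap between the parts is open for fingers down to the V-block's floor. The V's rims are 18 mm either side of its middle plane and 3 mm below the seat point.
- v_block (a joint): How far the V-block has floated sideways on the carriage, in m, along the seat's +x (across the V): 0 at rest, at most 0.004 either way. A soft spring (0.3 N per mm) centres it, so that the V finds a barrel that comes down 1 or 2 mm off centre; at the end of the float the barrel would bear on one side only.

How it is judged:
By the outcome, as a careful person would: the job done as asked, in the order asked, and still so for the second after the job is handed in, while the arm keeps its last pose, push and grip.
It also fails if it takes over 42 s, if anything falls off the work surface, if the arm or the gripper's body presses on something with over 40 N, if the wrist force passes 120 N, or if a joint passes its speed limit or range.

### The arm

A 6-joint arm with a two-finger parallel gripper is mounted at the origin on a cart in front of the work surface, level with it; the furniture and walls round the work are solid. World frame = base frame: x ahead of the robot, y to its left, z up, the work surface at z = 0. Lengths are in mm, angles in rad, forces in N, time in s.
With the tool pointing down it reaches from about 350 to 875 mm from the base axis. Payload 4.2 kg.
Tool frame: the origin (TCP) lies at the very end of the fingers, on their centre line; the grasp point (between the pads) lies 19 mm behind it; z points along the fingers, y is the line along which they close (so a half turn about z gives the same grasp; the last joint's range is limited). The gripper opens to 85 mm and grips with 20 to 120 N. Pads are 22 mm wide; open, the fingers measure 114 mm over their backs; the gripper's body (76 mm by 85 mm) begins 54 mm behind the grasp point. The pads swing forward as they close: fully open they stand 13 mm farther back than shut.
Start: joints at [0.259, 0.385, 0.008, 0, -1.194, -0.259], TCP at [624.979, 0.025, 231.312] pointing down, gripper open.
Joint ranges: [-3.14, 3.14], [-1.21, 2.06], [-1.07, 1.41], [-3.16, 2.05], [-2.99, -0.16], [-3.1, 3.1]. Speed limits (rad/s): [2.79, 2.79, 3.14, 3.14, 3.14, 3.14].

### API

Orientations are given as a unit quaternion [x, y, z, w].
In Python, from bench import arm gives the robot as it stands. The module is installed in compiled form; this text tells all that it offers.
- The arm moves only by the tool drive_tool, never from a script. Its argument "targets" is a list of rows, each a list of 5 numbers: the closure, from -1 (fully open) to 1 (shut), then the shift along the tool's x, y, z in mm, then the turn about the tool's z in degrees. In form: [[grip, tx, ty, tz, roll], ...]. A call has 1 to 12 rows; each row is the pose to reach, as a shift and turn from the pose commanded when the call began, along the tool's axes at that moment; what a row does not reach only later rows make up. A row lasts 1/10 s, in which the tool goes at most 50 mm and 8.59 degrees, less where a joint would pass 70% of its speed; a pose out of reach is approached as far as the arm can. A call with a gripper value outside its range is refused whole. The fingers move at their own pace and stop on an object; the grip force is fixed at half the most. Time passes only in rows, so rows that repeat a pose let the fingers close. It gives the time, the measured TCP pose, the force, the opening and the grip force at its end, in the units of the state.
- arm.read_state(): the state, without advancing time (a new reading comes with each control period).
- arm.get_image(name): name is "scene" or "side" or "wrist"; returns the picture (384x512x3 uint8, blue, green, red); there is no depth.
- arm.camera_params(name): a dict with "fov_y" (degrees; the focal length in pixels is half the picture's height over the tangent of half this angle, whatever the lens; pixels are square), "cx", "cy" (the principal point, pixels), "rvec" (rotation vector, rad) and "tvec" (3), from world to camera coordinates, as OpenCV has them; the wrist camera has in their place "tool_from_camera" (4x4, takes a point from camera to tool coordinates, whose origin is the TCP and whose axes are the flange's). Camera axes: x right, y down, z forward; pixel columns grow to the right and rows downward; lengths in mm; the calibration is good to about 2 mm. A picture is of the moment at which its call begins: read the wrist's pose just before it. camera_params takes no time and is no camera call.
- arm.job_done(): hands the job in; it is judged then, once.
The state is a dict: "clock": time; "joints": joint angles; "joint_vel": joint speeds; "joint_efforts": joint torques, N m; "position": TCP position; "ee_rot": TCP orientation; "contact_force": force on the tool from outside, world axes, zero at the start; "wrist_torque": the same for the moment, N m; "gripper_width": finger opening in mm; "grasp_force": force on a finger pad.
Only numpy, scipy, OpenCV 4.12 (cv2) and the standard library are available. Lean on these libraries where they do the work, as an engineer would, in place of code of your own. Each camera call takes 0.05 s, during which the arm holds its last target. There are 200 camera calls.

## Working session

There is one attempt and no reset: what is moved stays moved. The work goes in short steps, Python scripts to look and compute and a tool call to move; the robot and the scene stay as the last step left them, time stands still between calls to the robot, and variables do not carry over. Pictures are saved under pics/ and viewed, at most 13 in all, crops included, and the job is handed in when it is done.

Besides the shell and the picture viewer there is one more tool, called after "Emit:" by a JSON object that holds its "method" and its "body". drive_tool: Moves the arm, as the interface text tells. Its arguments: {"type":"object","properties":{"targets":{"type":"array","items":{"type":"array","items":{"type":"number"}}}},"required":["targets"]}

```bash
mkdir -p pics; cat > h.py <<'E'
import numpy as np, cv2
from bench import arm
from scipy.spatial.transform import Rotation as R
def cam(name, st=None):
    p=arm.camera_params(name); f=192/np.tan(np.radians(p['fov_y']/2))
    if name=='wrist':
        T=np.array(p['tool_from_camera']).reshape(4,4); Rt=R.from_quat(st['ee_rot']).as_matrix()
        A=Rt@T[:3,:3]; c=Rt@T[:3,3]+np.array(st['position'])
    else:
        Rm=cv2.Rodrigues(np.array(p['rvec'],float))[0]; A=Rm.T; c=-A@np.array(p['tvec']).ravel()
    return A,c,f,p['cx'],p['cy']
def onz(C,uv,z):
    A,c,f,cx,cy=C; d=A@np.array([(uv[0]-cx)/f,(uv[1]-cy)/f,1]); return c+d*(z-c[2])/d[2]
def proj(C,P):
    A,c,f,cx,cy=C; q=A.T@(np.array(P)-c); return np.array([cx+f*q[0]/q[2],cy+f*q[1]/q[2]])
E
python3 - <<'E'
from h import *
st=arm.read_state(); print({k:np.round(v,3).tolist() for k,v in st.items()})
for n in('scene','side','wrist'):
    print(n,arm.camera_params(n)); cv2.imwrite(f'pics/{n}0.png',arm.get_image(n))
a=np.hstack([cv2.imread(f'pics/{n}0.png') for n in('scene','wrist')])
E
```

```text
{'clock': 0.0, 'joints': [0.259, 0.386, 0.007, -0.0, -1.194, -0.259], 'joint_vel': [-0.0, 0.0, -0.0, 0.0, 0.001, 0.0], 'joint_efforts': [-0.001, -39.229, 18.84, 4.186, -0.005, 0.0], 'position': [624.385, 0.002, 230.189], 'ee_rot': [-0.707, 0.707, 0.001, -0.001], 'contact_force': [0.757, 0.024, 0.441], 'wrist_torque': [-0.036, 0.011, 0.047], 'grasp_force': 0.0, 'gripper_width': 85.508}
scene {'fov_y': 55.28411530156334, 'cx': 257.1252211096322, 'cy': 191.6590595602109, 'rvec': array([ 2.16472843, -0.77810794,  0.37957648]), 'tvec': array([-422.86689111,  262.51289286,  679.30631032])}
side {'fov_y': 50.012973657179515, 'cx': 255.82276299666293, 'cy': 189.58197619553474, 'rvec': array([ 0.41211499, -2.51820788,  1.4970241 ]), 'tvec': array([491.33997055, 200.78872943, 701.44288581])}
wrist {'fov_y': 68.94429749197995, 'cx': 259.41994223425723, 'cy': 192.06783168947507, 'tool_from_camera': array([[ 2.29878767e-04, -9.56143121e-01, -2.92899778e-01,
         7.35760773e+01],
       [ 9.99998500e-01,  7.22689550e-04, -1.57431400e-03,
        -9.37119215e-01],
       [ 1.71694511e-03, -2.92898976e-01,  9.56141852e-01,
        -1.43284821e+02],
       [ 0.00000000e+00,  0.00000000e+00,  0.00000000e+00,
         1.00000000e+00]])}
```

View pics/scene0.png

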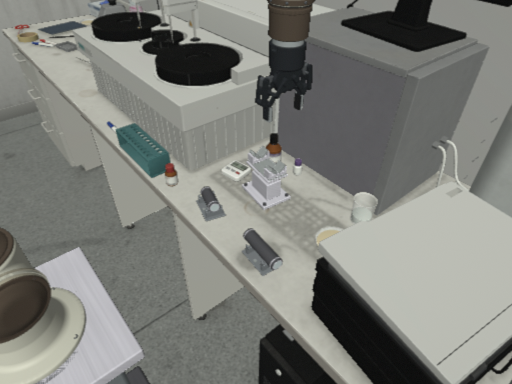

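View pics/wrist0.png

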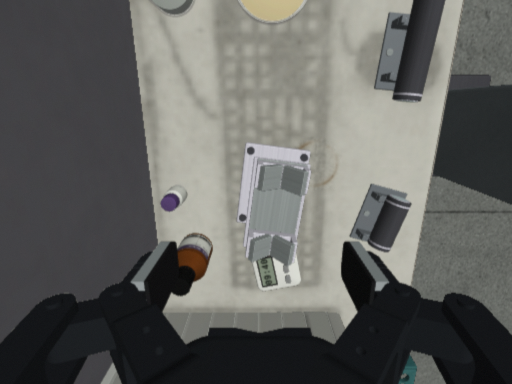

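View pics/side0.png

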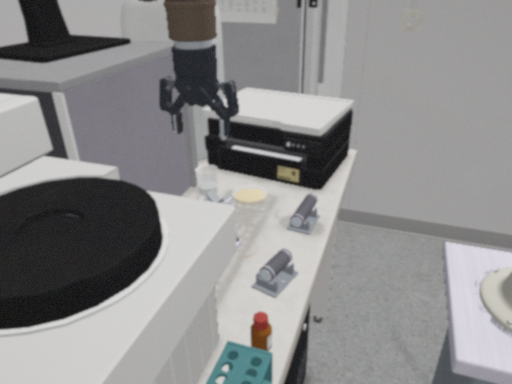

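The wrist view shows the V-block at about (275,215), the short barrel at (388,222), and the long barrel at (418,50), cut off at the top edge. The scene view shows the long barrel at (262,248) and the short one at (209,200). The side view shows the long barrel near (304,210) and the short one near (274,266), with the V-block hidden.

```bash
python3 - <<'E'
from h import *
st=arm.read_state(); W=cam('wrist',st); S=cam('scene'); D=cam('side')
for n,C,uv,z in [('long end near W',W,(408,95),42),('long upper W',W,(427,2),48),('longS',S,(262,247),40),('longD',D,(304,211),40),('shortW',W,(390,222),45),('shortS',S,(209,199),40),('V a',W,(282,178),108),('V b',W,(271,248),108)]:
    print(n,np.round(onz(C,uv,z),1))
E
```

```text
long end near W [459.1 -85.9  42. ]
long upper W [ 456.8 -174.3   48. ]
longS [ 447.9 -139.2   40. ]
longD [ 447.6 -119.2   40. ]
shortW [459.7  66.9  45. ]
shortS [447.8  63.9  40. ]
V a [603.6  -6.6 108. ]
V b [613.5  69.7 108. ]
```

Emit:
{"method": "drive_tool", "body": {"targets": [[-1, 40, 45, 0, 0], [-1, 80, 88, 0, 0], [-1, 115, 130, 0, 0], [-1, 150, 172, 0, 0], [-1, 160, 172, 0, 0], [-1, 160, 172, 0, 0], [-1, 160, 172, 0, 0]]}}

```text
clock: 0.85
position: [452.6, -160.5, 231.5]
ee_rot: [-0.707, 0.708, -0.0, 0.0]
contact_force: [-0.5, 0.3, 0.7]
gripper_width: 85.6
grasp_force: 0.0
```

```bash
python3 - <<'E'
from h import *
st=arm.read_state(); print(st['clock'],np.round(st['position'],1),np.round(st['ee_rot'],4),np.abs(st['joint_vel']).max())
im=arm.get_image('wrist'); cv2.imwrite('pics/w1.png',im)
E
```

```text
0.85 [ 452.6 -160.5  231.5] [-7.066e-01  7.076e-01 -2.000e-04  3.000e-04] 0.026365322233390595
```

View pics/w1.png

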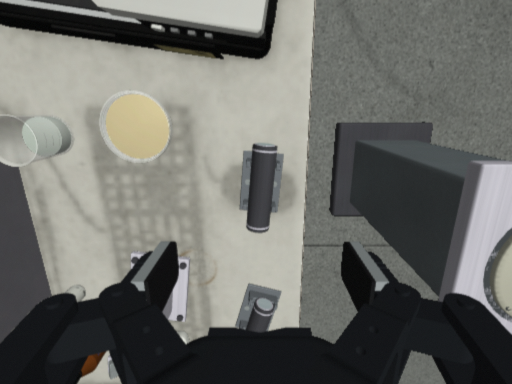

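The long barrel is fully visible, running from about (264,143) to (258,232) and centred near (261,187).

```bash
python3 - <<'E'
from h import *
st=arm.read_state(); W=cam('wrist',st); im=cv2.imread('pics/w1.png')
g=cv2.cvtColor(im,cv2.COLOR_BGR2GRAY)[125:250,225:300]
for r in range(8,120,6): print(r+125, ''.join('%4d'%x for x in g[r,10:60:2]))
m=(g<80).astype(np.uint8); m=cv2.morphologyEx(m,cv2.MORPH_CLOSE,np.ones((7,3)))
cs=cv2.findContours(m,0,2)[0]; c=max(cs,key=cv2.contourArea); rect=cv2.minAreaRect(c); b=cv2.boxPoints(rect)+[225,125]; print(rect,b)
b=b[np.argsort(b[:,1])]; t,l=(b[0]+b[1])/2,(b[2]+b[3])/2; print(t,l)
for uv in (t,l):
  print([np.round(onz(W,uv,z),1) for z in (35,50)])
d=onz(W,l,35)-onz(W,t,35); print(np.degrees(np.arctan2(d[0],d[1])),np.linalg.norm(d))
print(W[1])
E
```

```text
133  187 185 183 183 183 184 187 188 190 189 189 189 188 186 186 186 184 184 183 184 184 186 184 183 183
139  187 187 185 183 183 183 182 182 185 184 184 183 184 186 185 184 183 182 181 183 184 188 188 187 185
145  185 188 188 184 183 181 184 183 177  56  50  89 116 130 147 150 162 158 156 154 142 168 184 185 186
151  185 187 187 185 137 123 126 126 120  42  86 125 145 163 169 162 159 152 151 151 144 173 183 183 182
157  180 182 184 182 115 113 102 101  80  35  42  51  55  60  62  67  68  69  65  60  62 109 114 114 140
163  171 171 168 161 109 108 109 111  50  35  45  50  57  61  63  66  70  68  63  58  61  97 100 114 171
169  143 142 143 135 110 113 112 107  38  38  47  50  58  61  64  67  67  68  62  56  96 105 108 118 165
175  143 141 139 123 110 112 112 104  33  40  48  54  59  61  65  67  68  65  60  59 110 113 112 117 139
181  143 144 145 105 113 134 142 119  35  42  50  55  60  61  65  65  67  64  57  72 121 111 112 136 136
187  143 139 144  97 110 110 109  61  37  44  52  56  60  63  68  67  65  63  57  96 119 111 112 135 137
193  143 141 133 107 110 111 110  43  39  48  53  
[... 674 characters left out ...]
82 184 183
235  189 187 188 189 187 188 187 186 185 185 183 183 184 184 185 184 185 184 183 184 186 184 184 184 185
241  188 190 189 189 188 187 188 187 188 188 187 185 186 185 185 183 182 184 183 185 185 183 183 183 184
((35.7326774597168, 63.17327117919922), (27.164514541625977, 86.5682373046875), 5.710593223571777) [[242.9108963  229.89109802]
 [251.52475739 143.75247765]
 [278.55445862 146.45544434]
 [269.94059753 232.59406281]]
[265.039608   145.10396099] [256.42574692 231.24258041]
[array([ 448. , -188.8,   35. ]), array([ 448.3, -190.8,   50. ])]
[array([458.8, -75.1,  35. ]), array([458.6, -82.1,  50. ])]
5.416233245471972 114.2371171144096
[ 454.06861341 -233.55928907  374.65795982]
```

```bash
python3 - <<'E'
import cv2
im=cv2.imread('pics/wrist0.png')[135:295,215:335]
cv2.imwrite('pics/c.png',cv2.resize(im,None,fx=3.7,fy=3.7,interpolation=cv2.INTER_CUBIC))
E
```

```text
(no output)
```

View pics/c.png

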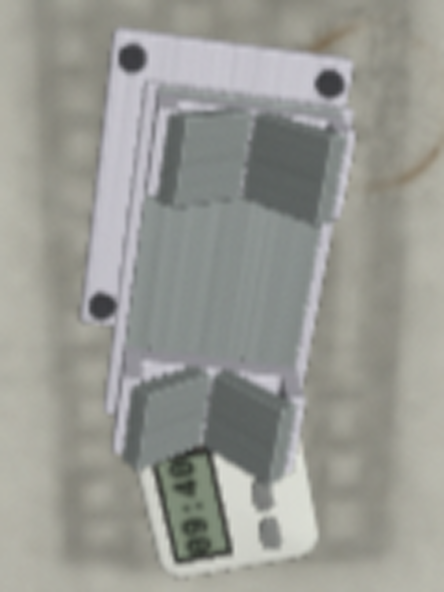

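The V line (light/dark boundary) runs from about (282.3,165.3) to (269.9,255.8) in the full frame. I'll grasp the long barrel first.

Emit:
{"method": "drive_tool", "body": {"targets": [[-1, -20, 0, 30, 5], [-1, -24.5, 0, 75, 5.5], [-1, -24.5, 0, 115, 5.5], [-1, -24.5, 0, 155, 5.5], [-1, -24.5, 0, 185, 5.5], [-1, -24.5, 0, 205, 5.5], [-1, -24.5, 0, 217, 5.5], [-1, -24.5, 0, 217, 5.5], [-1, -24.5, 0, 217, 5.5]]}}

```text
clock: 1.8
position: [453.9, -134.9, 14.1]
ee_rot: [-0.673, 0.74, 0.0, -0.0]
contact_force: [0.4, 0.8, 0.4]
gripper_width: 85.5
grasp_force: 0.0
```

```bash
python3 - <<'E'
from h import *
st=arm.read_state(); print(st['clock'],np.round(st['position'],1),np.round(st['ee_rot'],4),st['contact_force'])
im=arm.get_image('wrist'); cv2.imwrite('pics/w2.png',im)
E
```

```text
1.8 [ 453.9 -134.9   14.1] [-6.729e-01  7.397e-01  0.000e+00 -2.000e-04] [0.40403557 0.79962145 0.3820412 ]
```

View pics/w2.png

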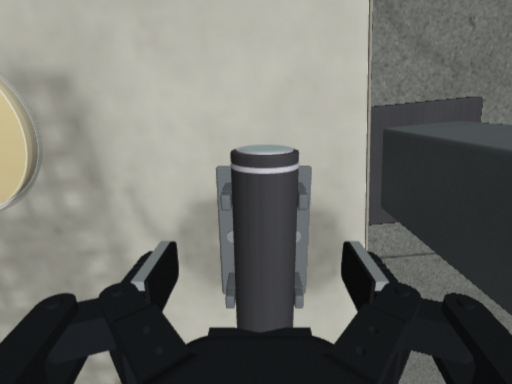

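The barrel is centred between the fingers (axis at column 265) and vertical in the image, so it is aligned with the tool. Its end face is at rows 145–157. I'll close the gripper.

Emit:
{"method": "drive_tool", "body": {"targets": [[1, 0, 0, 0, 0], [1, 0, 0, 0, 0], [1, 0, 0, 0, 0], [1, 0, 0, 0, 0], [1, 0, 0, 0, 0], [1, 0, 0, 0, 0], [1, 0, 0, 0, 0], [1, 0, 0, 0, 0]]}}

```text
clock: 2.65
position: [453.1, -135.5, 14.8]
ee_rot: [-0.672, 0.74, -0.0, 0.0]
contact_force: [-1.1, -0.2, 5.8]
gripper_width: 28.5
grasp_force: 58.8
```

```bash
python3 - <<'E'
from h import *
im=cv2.imread('pics/w2.png'); g=cv2.cvtColor(im,cv2.COLOR_BGR2GRAY)
print([(r,int(g[r,264])) for r in range(138,180,1)])
p=arm.camera_params('wrist');T=np.array(p['tool_from_camera']); f=192/np.tan(np.radians(p['fov_y']/2))
C=(T[:3,:3],T[:3,3],f,p['cx'],p['cy'])
# tool z of barrel: TCP z=14 -> world z 20 => tool z=-6 ; world 50 => -36
for r in (145,146,147): print(r,onz(C,(264,r),-6))
for r in (150,152,154,156,158): print(r,onz(C,(264,r),-36))
st=arm.read_state(); print(st['clock'],st['gripper_width'],st['grasp_force'],st['contact_force'])
E
```

```text
[(138, 180), (139, 180), (140, 180), (141, 180), (142, 179), (143, 178), (144, 165), (145, 147), (146, 144), (147, 142), (148, 143), (149, 143), (150, 144), (151, 155), (152, 169), (153, 182), (154, 154), (155, 74), (156, 64), (157, 66), (158, 62), (159, 62), (160, 63), (161, 62), (162, 62), (163, 62), (164, 63), (165, 63), (166, 63), (167, 83), (168, 147), (169, 191), (170, 195), (171, 195), (172, 192), (173, 153), (174, 78), (175, 63), (176, 62), (177, 63), (178, 63), (179, 63)]
145 [55.45022488  1.18255926 -6.        ]
146 [54.96410613  1.1850043  -6.        ]
147 [54.47697194  1.18745444 -6.        ]
150 [ 57.48542605   0.75445433 -36.        ]
152 [ 56.71685769   0.75832001 -36.        ]
154 [ 55.94505481   0.76220195 -36.        ]
156 [ 55.16999695   0.76610026 -36.        ]
158 [ 54.39166346   0.77001505 -36.        ]
2.65 28.479869183167896 58.79749238491058 [-1.06123591 -0.17910384  5.80900136]
```

Emit:
{"method": "drive_tool", "body": {"targets": [[1, 0, 0, -10, 0], [1, 0, 0, -40, 0], [1, 0, 0, -80, 0], [1, 0, 0, -120, 0], [1, -25, -6, -150, 0], [1, -60, -15, -175, 1], [1, -100, -24, -195, 2], [1, -140, -34, -210, 2], [1, -172, -42, -217, 2], [1, -185, -44.5, -217, 2], [1, -185, -44.5, -217, 2], [1, -185, -44.5, -217, 2]]}}

```text
clock: 3.85
position: [514.0, 43.8, 230.5]
ee_rot: [-0.659, 0.752, 0.001, -0.001]
contact_force: [0.2, 0.7, -1.0]
gripper_width: 28.1
grasp_force: 59.3
```

Emit:
{"method": "drive_tool", "body": {"targets": [[1, 0, 0, 0, 0], [1, 0, 0, 0, 0]]}}

```text
clock: 4.05
position: [514.5, 43.3, 231.0]
ee_rot: [-0.659, 0.752, 0.0, -0.0]
contact_force: [0.4, 0.6, -1.3]
gripper_width: 28.6
grasp_force: 59.3
```

```bash
python3 - <<'E'
from h import *
ss=[]
st=arm.read_state(); print(st['clock'],np.round(st['position'],1),np.round(st['ee_rot'],4),st['contact_force'],st['gripper_width'])
import json; json.dump({k:np.array(st[k]).tolist() for k in('position','ee_rot')},open('st3.json','w'))
im=arm.get_image('wrist'); cv2.imwrite('pics/w3.png',im)
st0=dict(position=[624.98,0.025,231.3],ee_rot=[-.7071,.7071,0,0])
W0=cam('wrist',st0)
for uv in((282.3,165.3),(280.7,189.1),(272,233.9),(269.9,255.8)): print(np.round(onz(W0,uv,101),1))
E
```

```text
4.05 [514.5  43.3 231. ] [-6.588e-01  7.523e-01  2.000e-04 -4.000e-04] [ 0.43816212  0.57871894 -1.29351933] 28.562601939946187
[603.5 -17.4 101. ]
[604.5   7.3 101. ]
[612.7  57.3 101. ]
[614.7  83.8 101. ]
```

View pics/w3.png

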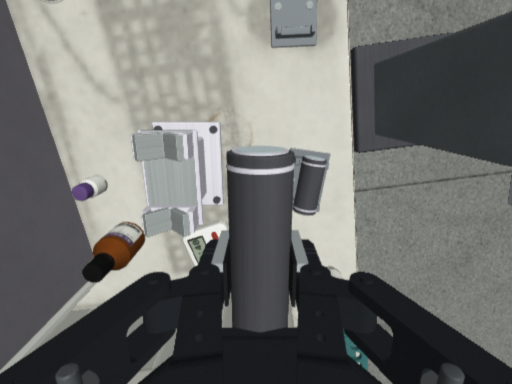

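The barrel is held straight, with its end at row 147. The V-block is clear at columns 135–205, rows 130–237. I'll zoom in on it.

```bash
python3 - <<'E'
import cv2
im=cv2.imread('pics/w3.png')[115:245,120:230]
cv2.imwrite('pics/c3.png',cv2.resize(im,None,fx=4.6,fy=4.6,interpolation=cv2.INTER_CUBIC))
E
```

```text
(no output)
```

View pics/c3.png

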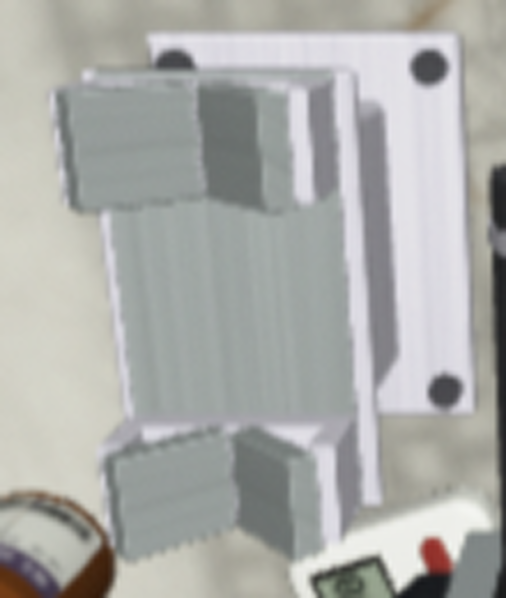

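```bash
python3 - <<'E'
from h import *
import json
st=json.load(open('st3.json')); st['position']=[514.4,43.6,231.1]
for n,rot in (('meas',st['ee_rot']),):
    W=cam('wrist',st)
    P=[onz(W,((u+.5)/4.6-.5+120,(v+.5)/4.6-.5+115),101) for u,v in((199,82),(206,197),(233,430),(240,512))]
    print(np.round(P,1))
    d=P[3]-P[0]; print(np.degrees(np.arctan2(d[0],d[1])),np.linalg.norm(d),(P[0]+P[3])/2,(P[1]+P[2])/2)
    d=P[2]-P[1]; print(np.degrees(np.arctan2(d[0],d[1])),np.linalg.norm(d))
    q=R.from_quat(st['ee_rot']).as_matrix(); print(q[:,0],np.degrees(np.arctan2(q[0,0],q[1,0])))
# scene check: v seat
S=cam('scene'); im=cv2.imread('pics/scene0.png')
for p in((609,33,119),(603.5,-17,101),(614.7,83,101)): print(proj(S,p))
# refine V line as light/dark boundary per row, in w0 and w3
for fn,WW,rows,c0,c1 in (('wrist0',cam('wrist',dict(position=[624.98,.025,231.3],ee_rot=[-.7071,.7071,0,0])),[(168,187),(238,253)],262,292),('w3',W,[(135,156),(211,224)],150,185)):
    g=cv2.GaussianBlur(cv2.cvtColor(cv2.imread(f'pics/{fn}.png'),cv2.COLOR_BGR2GRAY),(3,3),0).astype(float); Q=[]
    for a,b in rows:
        for r in range(a,b):
            dg=np.maximum(0,-(g[r,c0+1:c1+1]-g[r,c0-1:c1-1])/2); k=dg.argmax(); s=slice(max(0,k-2),k+3); u=c0+(dg[s]*np.arange(max(0,k-2),k+3)[:len(dg[s])]).sum()/dg[s].sum()
            Q.append(onz(WW,(u,r),101))
    Q=np.array(Q); m=np.polyfit(Q[:,1],Q[:,0],1)
    res=Q[:,0]-np.polyval(m,Q[:,1]); k=abs(res)<2; m=np.polyfit(Q[k,1],Q[k,0],1)
    print(fn,len(Q),k.sum(),np.std(res[k]),np.degrees(np.arctan(m[0])),np.polyval(m,33))
E
```

```text
[[600.9 -17.9 101. ]
 [605.    6.  101. ]
 [611.2  58.7 101. ]
 [614.1  78.7 101. ]]
7.798726319300352 97.47173582587908 [607.47874591  30.39495029 101.        ] [608.08152442  32.34809241 101.        ]
6.682695440789997 53.13780568023994
[-1.32024493e-01 -9.91246359e-01  4.35238818e-04] -172.41340354032656
[266.9259516  155.18426004]
[278.33652327 171.01157485]
[255.90218537 151.66690214]
wrist0 34 19 0.358920653801914 7.345631407925694 608.4562805090833
w3 34 34 0.21918319369040087 7.5923802663129205 608.2756612389018
```

```bash
python3 - <<'E'
from h import *
g=cv2.cvtColor(cv2.imread('pics/w3.png'),cv2.COLOR_BGR2GRAY).astype(int)
p=arm.camera_params('wrist');T=np.array(p['tool_from_camera']); f=192/np.tan(np.radians(p['fov_y']/2))
C=(T[:3,:3],T[:3,3],f,p['cx'],p['cy'])
for r in (185,195,205,215,225):
    d=np.abs(np.diff(g[r])); l=215+d[215:245].argmax()+.5; h=280+d[280:305].argmax()+.5
    print(r,l,h,np.round(onz(C,((l+h)/2,r),-25),2))
print([(r,int(g[r,261])) for r in range(142,176)])
E
```

```text
185 221.5 296.5 [ 40.44  -1.15 -25.  ]
195 227.5 294.5 [ 35.84  -0.27 -25.  ]
205 227.5 293.5 [ 31.13  -0.48 -25.  ]
215 227.5 291.5 [ 26.31  -0.93 -25.  ]
225 228.5 291.5 [ 21.39  -0.7  -25.  ]
[(142, 206), (143, 206), (144, 203), (145, 190), (146, 169), (147, 165), (148, 166), (149, 168), (150, 165), (151, 165), (152, 178), (153, 191), (154, 202), (155, 183), (156, 105), (157, 81), (158, 83), (159, 78), (160, 76), (161, 77), (162, 77), (163, 77), (164, 75), (165, 77), (166, 76), (167, 78), (168, 98), (169, 170), (170, 218), (171, 221), (172, 221), (173, 218), (174, 177), (175, 92)]
```

Emit:
{"method": "drive_tool", "body": {"targets": [[1, 0, -35, 0, 0], [1, -1.4, -70, 0, 0], [1, -1.4, -94, 15, 0], [1, -1.4, -94, 50, 0], [1, -1.4, -94, 80, 0], [1, -1.4, -94, 100, 0], [1, -1.4, -94, 112, 0], [1, -1.4, -94, 112, 0], [1, -1.4, -94, 112, 0], [1, -1.4, -94, 112, 0]]}}

```text
clock: 5.1
position: [609.4, 33.7, 121.0]
ee_rot: [-0.659, 0.752, -0.001, 0.001]
contact_force: [0.2, 0.7, -0.9]
gripper_width: 28.8
grasp_force: 59.5
```

```bash
python3 - <<'E'
from h import *
st=arm.read_state(); print(st['clock'],np.round(st['position'],1),np.round(st['ee_rot'],4),st['contact_force'],st['wrist_torque'])
a=arm.get_image('scene')[120:220,200:330]; w=arm.get_image('wrist'); cv2.imwrite('pics/w4.png',w)
a=cv2.resize(a,None,fx=3,fy=3,interpolation=2); 
o=np.zeros((384,800,3),np.uint8); o[:300,:390]=a; w2=w[60:384,55:465]; o[:324,390:800]=w2; cv2.imwrite('pics/o4.png',o)
E
```

```text
5.1 [609.4  33.7 121. ] [-0.6594  0.7518 -0.0008  0.0014] [ 0.19766792  0.66136743 -0.90350812] [ 0.01140775 -0.0094746   0.0124139 ]
```

View pics/o4.png

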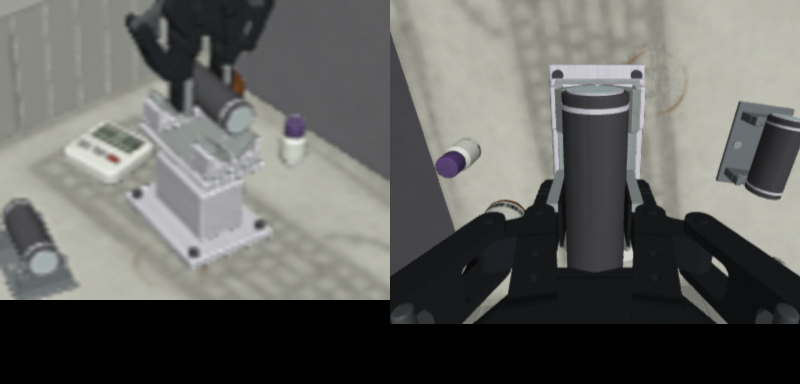

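The barrel hangs just above the V, parallel to it and nearly centred. Barrel midline is about 595 and block midline about 597 in this composite. Next I'll measure the remaining lateral offset.

Emit:
{"method": "drive_tool", "body": {"targets": [[1, 0, 0, 0, 0], [1, 0, 0, 0, 0]]}}

```text
clock: 5.4
position: [608.5, 33.6, 119.9]
ee_rot: [-0.659, 0.752, -0.0, 0.0]
contact_force: [0.1, -0.0, -1.7]
gripper_width: 28.3
grasp_force: 59.5
```

```bash
python3 - <<'E'
from h import *
ps=[]
for i in range(6):
    st=arm.read_state(); ps.append(list(st['position'])+[st['contact_force'][2]]); w=arm.get_image('wrist')
print(np.round(ps,2),np.mean(ps,0)); cv2.imwrite('pics/w5.png',w)
print(arm.read_state()['clock'])
o=cv2.resize(w[115:260,200:320],None,fx=4,fy=4,interpolation=2); cv2.imwrite('pics/o5.png',o)
E
```

```text
[[ 6.0855e+02  3.3620e+01  1.1987e+02 -1.7000e+00]
 [ 6.0851e+02  3.3600e+01  1.1972e+02 -9.7000e-01]
 [ 6.0844e+02  3.3590e+01  1.1958e+02 -1.5300e+00]
 [ 6.0840e+02  3.3580e+01  1.1946e+02 -4.5000e-01]
 [ 6.0837e+02  3.3570e+01  1.1938e+02 -1.3800e+00]
 [ 6.0837e+02  3.3540e+01  1.1930e+02 -9.0000e-01]] [608.43944055  33.5828121  119.55048885  -1.15368438]
5.7
```

View pics/o5.png

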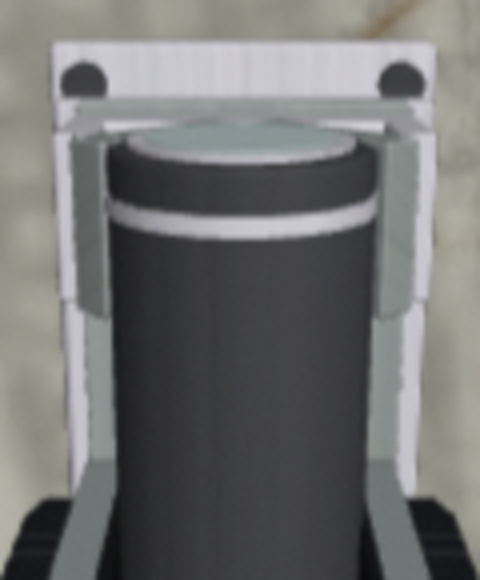

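```bash
python3 - <<'E'
from h import *
p=arm.camera_params('wrist');T=np.array(p['tool_from_camera']); f=192/np.tan(np.radians(p['fov_y']/2))
C=(T[:3,:3],T[:3,3],f,p['cx'],p['cy'])
for n,u,v,z in(('inL',90,315,0),('inR',395,315,0),('outL',90,137,0),('outR',400,137,0),('barrel end',240,158,-35.5),('mid barrel',242,230,-25),('blk L',77,230,0),('blk R',416,230,0),('floorend outer',240,100,30)):
    print(n,np.round(onz(C,(u/4+199.6,v/4+114.6),z),1))
E
```

```text
inL [ 28.8 -21.    0. ]
inR [28.8 19.9  0. ]
outL [ 52.7 -20.1   0. ]
outR [52.7 19.5  0. ]
barrel end [ 55.8  -0.9 -35.5]
mid barrel [ 46.2  -0.7 -25. ]
blk L [ 40.5 -22.3   0. ]
blk R [40.5 22.1  0. ]
floorend outer [54. -1. 30.]
```

Emit:
{"method": "drive_tool", "body": {"targets": [[1, 0.6, 0.3, 3, 0], [1, 1.2, 0.5, 6, 0], [1, 1.2, 0.5, 9, 0], [1, 1.2, 0.5, 11, 0], [1, 1.2, 0.5, 13, 0], [1, 1.2, 0.5, 14, 0], [1, 1.2, 0.5, 14, 0], [1, 1.2, 0.5, 14, 0], [1, 1.2, 0.5, 14, 0], [1, 1.2, 0.5, 14, 0]]}}

```text
clock: 6.7
position: [607.8, 32.4, 105.5]
ee_rot: [-0.659, 0.752, -0.0, 0.0]
contact_force: [-0.0, -0.5, -1.8]
gripper_width: 28.6
grasp_force: 59.5
```

Emit:
{"method": "drive_tool", "body": {"targets": [[1, 0, 0, 0.5, 0], [1, 0, 0, 1, 0], [1, 0, 0, 1.5, 0], [1, 0, 0, 2, 0], [1, 0, 0, 2, 0], [1, 0, 0, 2, 0], [1, 0, 0, 2, 0]]}}

```text
clock: 7.4
position: [607.7, 32.4, 103.3]
ee_rot: [-0.659, 0.752, 0.0, -0.0]
contact_force: [-0.5, 0.1, 0.3]
gripper_width: 28.4
grasp_force: 59.5
```

Emit:
{"method": "drive_tool", "body": {"targets": [[1, 0, 0, 0.3, 0], [1, 0, 0, 0.6, 0], [1, 0, 0, 0.8, 0], [1, 0, 0, 1, 0], [1, 0, 0, 1, 0], [1, 0, 0, 1, 0], [1, 0, 0, 1, 0]]}}

```text
clock: 8.1
position: [607.7, 32.4, 102.3]
ee_rot: [-0.659, 0.752, 0.0, 0.0]
contact_force: [0.6, -0.0, -1.0]
gripper_width: 28.6
grasp_force: 59.5
```

Emit:
{"method": "drive_tool", "body": {"targets": [[1, 0, 0, 0.3, 0], [1, 0, 0, 0.6, 0], [1, 0, 0, 0.8, 0], [1, 0, 0, 1, 0], [1, 0, 0, 1, 0], [1, 0, 0, 1, 0], [1, 0, 0, 1, 0]]}}

```text
clock: 8.8
position: [608.0, 32.4, 101.6]
ee_rot: [-0.659, 0.752, -0.0, 0.0]
contact_force: [-0.6, 0.3, 1.9]
gripper_width: 28.3
grasp_force: 59.6
```

Emit:
{"method": "drive_tool", "body": {"targets": [[1, 0, 0, 0.3, 0], [1, 0, 0, 0.6, 0], [1, 0, 0, 0.8, 0], [1, 0, 0, 1, 0], [1, 0, 0, 1, 0], [1, 0, 0, 1, 0], [1, 0, 0, 1, 0]]}}

```text
clock: 9.5
position: [607.8, 32.4, 100.4]
ee_rot: [-0.659, 0.752, -0.0, 0.0]
contact_force: [0.6, -1.5, 3.4]
gripper_width: 28.4
grasp_force: 59.7
```

Emit:
{"method": "drive_tool", "body": {"targets": [[1, 0, 0, 0.4, 0], [1, 0, 0, 0.8, 0], [1, 0, 0, 1.2, 0], [1, 0, 0, 1.6, 0], [1, 0, 0, 2, 0], [1, 0, 0, 2.4, 0], [1, 0, 0, 2.8, 0], [1, 0, 0, 3.2, 0], [1, 0, 0, 3.5, 0], [1, 0, 0, 3.5, 0], [1, 0, 0, 3.5, 0], [1, 0, 0, 3.5, 0]]}}

```text
clock: 10.7
position: [608.4, 32.4, 97.8]
ee_rot: [-0.659, 0.752, -0.001, 0.001]
contact_force: [-0.7, 0.1, 7.3]
gripper_width: 28.2
grasp_force: 60.0
```

Emit:
{"method": "drive_tool", "body": {"targets": [[1, 0, 0, 0, 0], [1, 0, 0, 0, 0], [1, 0, 0, 0, 0], [1, 0, 0, 0, 0]]}}

```text
clock: 11.1
position: [608.4, 32.4, 97.8]
ee_rot: [-0.659, 0.752, -0.001, 0.001]
contact_force: [0.4, -0.4, 7.5]
gripper_width: 28.3
grasp_force: 60.0
```

```bash
python3 - <<'E'
from h import *
ps=[];ts=[]
for i in range(10):
    st=arm.read_state(); ps.append(list(st['position'])+list(st['contact_force'])+list(st['wrist_torque'])); w=arm.get_image(['wrist','scene'][i%2]); cv2.imwrite('pics/e%d.png'%i,w)
print(np.round(np.mean(ps,0),2),ps[-1][2],arm.read_state()['clock'])
w=cv2.imread('pics/e8.png'); s=cv2.imread('pics/e9.png')
o=np.zeros((600,800,3),np.uint8); o[:580,:400]=cv2.resize(w[115:260,210:310],None,fx=4,fy=4,interpolation=2)
o[:400,400:]=cv2.resize(s[125:225,220:320],None,fx=4,fy=4,interpolation=2); cv2.imwrite('pics/o6.png',o)
E
```

```text
[ 6.0839e+02  3.2380e+01  9.7750e+01 -2.5000e-01 -9.5000e-01  7.3400e+00
 -2.0000e-01  1.3000e-01  3.0000e-02] 97.75757214141767 11.6
```

View pics/o6.png

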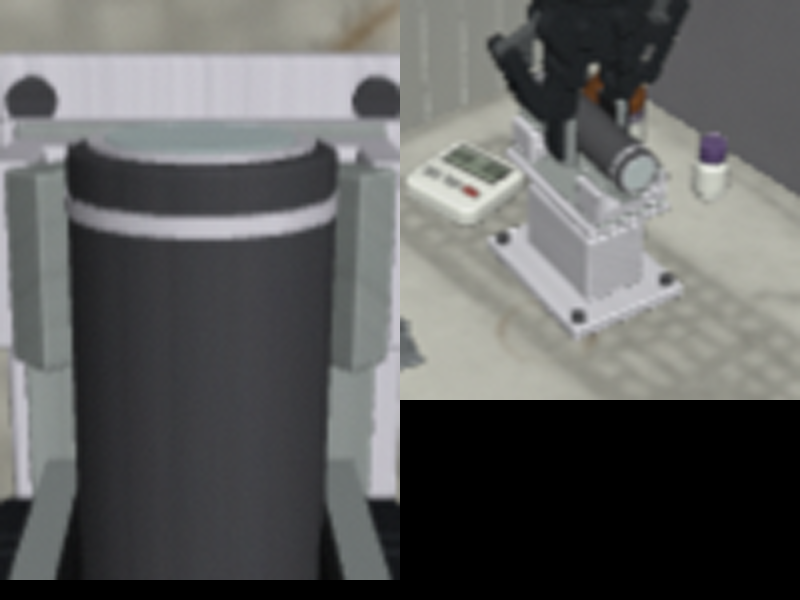

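The barrel lies in the V with gaps equal on both sides: ring edges at 68 and 337, block edges at 8 and 392. In the scene view it sits along the V. The force suggests about 5.4 mm of sink, so I'll add a little and check the forces.

Emit:
{"method": "drive_tool", "body": {"targets": [[1, 0, 0, 0.3, 0], [1, 0, 0, 0.6, 0], [1, 0, 0, 0.6, 0], [1, 0, 0, 0.6, 0], [1, 0, 0, 0.6, 0], [1, 0, 0, 0.6, 0]]}}

```text
clock: 12.2
position: [608.5, 32.3, 97.3]
ee_rot: [-0.659, 0.752, -0.001, 0.001]
contact_force: [-0.1, -1.3, 7.1]
gripper_width: 28.8
grasp_force: 60.1
```

```bash
python3 - <<'E'
from h import *
ps=[]
for i in range(20):
    st=arm.read_state(); ps.append(list(st['position'])+list(st['contact_force'])+list(st['wrist_torque'])); w=arm.get_image('scene')
print(np.round(np.mean(ps,0),3),np.round(np.std(ps,0)/20**.5,3),st['clock'])
M=R.from_quat(st['ee_rot']).as_matrix(); print(np.round(M,4))
E
```

```text
[ 6.08497e+02  3.23640e+01  9.73140e+01 -3.53000e-01 -8.32000e-01
  7.93300e+00 -2.20000e-01  1.30000e-01  5.00000e-03] [0.003 0.003 0.003 0.112 0.114 0.086 0.005 0.006 0.005] 13.15
[[-1.302e-01 -9.915e-01  2.000e-03]
 [-9.915e-01  1.302e-01 -1.000e-04]
 [-2.000e-04 -2.000e-03 -1.000e+00]]
```

```bash
python3 - <<'E'
from h import *
S=cam('scene'); a=cv2.imread('pics/scene0.png'); b=arm.get_image('scene'); cv2.imwrite('pics/s7.png',b)
# expected pixel move per mm at plate corners
for off in((-30,-52),(30,-52),(-30,52)):
    th=np.radians(-7.5); x=608+off[0]*np.cos(th)-off[1]*np.sin(th); y=32.3+off[0]*np.sin(th)+off[1]*np.cos(th)
    for z in(70,85): p=proj(S,(x,y,z)); q=proj(S,(x,y,z-6)); print(off,z,np.round(p,1),np.round(q-p,2))
d=cv2.absdiff(a,b).max(2)
o=np.zeros((600,800,3),np.uint8)
for i,im in enumerate((a,b)): o[:,400*i:400*i+400]=cv2.resize(im[130:205,245:295],(400,600),interpolation=2)
cv2.imwrite('pics/o7.png',o)
# track patches on near edges (uv guess), subpixel by phase/ECC translation
ga,gb=[cv2.cvtColor(i,cv2.COLOR_BGR2GRAY) for i in(a,b)]
for (u,v,w,h) in((262,165,26,16),(268,168,20,12),(246,160,20,16),(250,190,40,14)):
    t=ga[v:v+h,u:u+w]; s=gb[v-2:v+h+7,u-4:u+w+4]; r=cv2.matchTemplate(s,t,cv2.TM_CCOEFF_NORMED); _,m,_,l=cv2.minMaxLoc(r)
    c=r[:,l[0]]; y=l[1]; sub=0 if y in(0,len(c)-1) else .5*(c[y-1]-c[y+1])/(c[y-1]-2*c[y]+c[y+1]); print((u,v,w,h),round(m,3),l[0]-4,round(y+sub-2,2))
E
```

```text
(-30, -52) 70 [267.7 185.6] [-0.08  1.87]
(-30, -52) 85 [267.9 180.8] [-0.08  1.91]
(30, -52) 70 [287.3 177.8] [-0.16  1.85]
(30, -52) 85 [287.7 173.1] [-0.16  1.89]
(-30, 52) 70 [246.1 164.5] [0.01 1.82]
(-30, 52) 85 [246.  159.9] [0.01 1.86]
(262, 165, 26, 16) 0.697 0 1.18
(268, 168, 20, 12) 0.774 1 1.59
(246, 160, 20, 16) 0.468 -1 0.34
(250, 190, 40, 14) 1.0 0 0.01
```

View pics/o7.png

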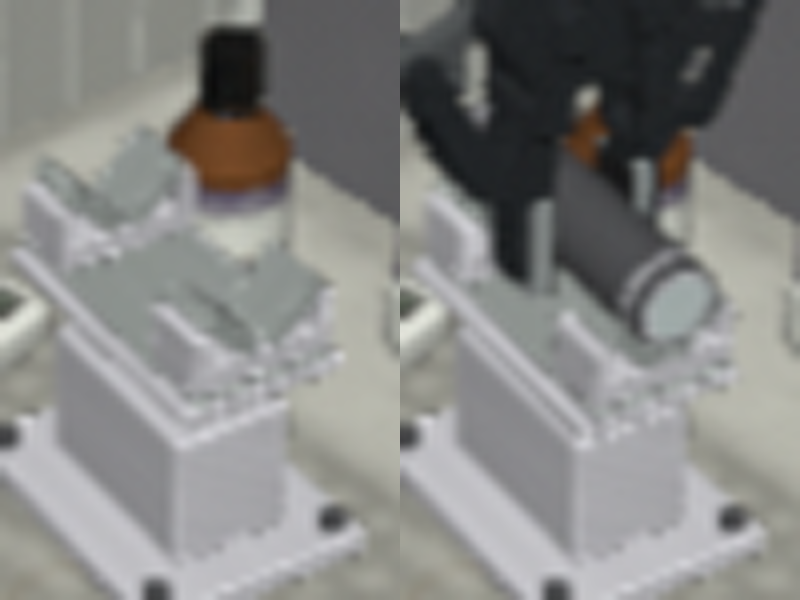

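Comparing before and after, the near plate corner dropped about 15–18 zoomed px (roughly 6 mm). That agrees with the force, and the barrel lies along the V. One small final trim, then hand in.

Emit:
{"method": "drive_tool", "body": {"targets": [[1, 0, 0.2, 0.2, 0], [1, 0, 0.4, 0.3, 0], [1, 0, 0.4, 0.3, 0], [1, 0, 0.4, 0.3, 0], [1, 0, 0.4, 0.3, 0], [1, 0, 0.4, 0.3, 0], [1, 0, 0.4, 0.3, 0], [1, 0, 0.4, 0.3, 0]]}}

```text
clock: 14.05
position: [608.2, 32.4, 97.1]
ee_rot: [-0.66, 0.752, -0.001, 0.001]
contact_force: [-0.6, -0.4, 8.3]
gripper_width: 28.4
grasp_force: 60.1
```

```bash
python3 - <<'E'
from h import *
ps=[]
for i in range(8):
    st=arm.read_state(); ps.append(list(st['position'])+list(st['contact_force'])); arm.get_image('side')
print(np.round(np.mean(ps,0),2),st['clock'],st['grasp_force']); 
if 7<np.mean(ps,0)[5]<9.5: print(arm.job_done())
E
```

```text
[ 6.0821e+02  3.2410e+01  9.7110e+01 -1.6000e-01 -5.8000e-01  8.1400e+00] 14.4 60.138094425201416
the job is handed in; nothing more can be done
None
```

I handed the job in at 14.4 s with the longer barrel still gripped and pressed into the V. It is centred along the V to about 1 mm, the carriage has sunk about 6 mm (5–6 mm from force, arm height and pictures), and I never touched the shorter barrel.

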